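Wash-up corner: brush out the jug, settle the rocking shaping blocks to drain

TASK

Finish the wash-up. Scrub the inside of the steel jug with the jug brush: push the head right down to the bottom three times, drawing it up to the mouth in between, then stand the brush back in its holder; leave the jug upright. Each of the three or four white half-moon blocks has been left on its round back, where it rocks at a touch: steady it, turn it over and settle it inside the aluminium draining tray with its flat side down flush on the tray floor, side by side; do not shove the small carton or the bowl about.

Things in the scene. Friction and masses are not known exactly. Their poses are not given: they have to be found in the camera images.
- block0_mid (a point): half-moon shaping block, white plastic, all alike (0.22 kg; may be absent). Cut from a cylinder of 50 mm radius: flat side 96 mm (x) by 54 mm (y), 36 mm from flat to crown. Its z axis points from the flat to the crown: up when flat side down, down when it lies on its round side. This point is midway, 18 mm from flat and crown. Starts on its round side on the bench, where it rocks at a touch.
- block1_mid (a point): half-moon shaping block, white plastic, all alike (0.22 kg; may be absent). Two 8 mm steel pins run through it parallel to y at x = +36 and -36 mm, 12 mm from the flat (z = -6 mm from this point); they stand out 5 mm at both ends, 64 mm from end to end. Point and axes as block0.
- block2_mid (a point): half-moon shaping block, white plastic, all alike (0.22 kg; may be absent). Pinched lightly (about 5 N) between the ends of one pin it swings about that pin and hangs with the flat side almost upright; pinched hard (45 N) it holds its angle. Centre of mass on its middle line, about 3 mm from this point towards the flat. Point and axes as block0.
- block3_mid (a point): half-moon shaping block, white plastic, all alike (0.22 kg; may be absent). Starts, like the others, on its round side on the bench. Size, point, pins and axes as block0 and block1.
- tray: shallow aluminium draining tray, fixed, outside 286 mm along its x and 306 mm along its y, walls 3 mm thick, lip 12 mm above the bench, floor 3 mm above the bench. Origin under its middle at bench height. Holds four blocks, two by two.
- jug_mid (a point): open round steel jug without handle or spout, loose, standing upright on the bench, 110 mm tall, outside radius 45 mm at the foot and 49 mm at the mouth, wall 3 mm, inner floor 5 mm above its foot. The point is on its axis, 55 mm above its foot (half height); z points to the mouth. 0.6 kg
- holder: fixed grey plastic brush holder, an open round tube with a floor, 90 mm tall, outside radius 34 mm, inside radius 31 mm, inner floor 5 mm above the bench. Origin under its middle at bench height.
- brush_grip (a point): the middle of the handle of the jug brush, on its axis. The brush, 200 mm long, starts upright in the holder: at the bottom a stiff round bristle head 44 mm across and 84 mm long, then a 10 mm steel stem, at the top a black round handle 24 mm across and 60 mm long. This point is 170 mm above the brush's lower end; z points up along the brush. 0.14 kg
- brush_tip (a point): the lower end of the brush, centre of the bottom of the bristle head; z points up along the brush
- carton_a: small brown carton 50 x 75 x 32 mm, a bystander to be left where it is. Origin at the middle of its underside
- bowl: small steel bowl, 110 mm across, 45 mm tall, a bystander to be left where it is. Origin at the middle of its underside

How it is judged:
On the way, in this order (a step that is already met when the one before it is completed fails the run):
1. the brush head is down at the bottom of the jug, first time (horizontal distance between brush_tip and jug_mid below 0.035 m and z of brush_tip in the frame of jug_mid below -0.032 m), for 0.1 s.
2. the brush is drawn up again, its lower end at least half-way up the jug (horizontal distance between brush_tip and jug_mid below 0.035 m and z of brush_tip in the frame of jug_mid above 0 m), for 0.1 s.
3. the brush head is down at the bottom of the jug, second time (all of step 1), for 0.1 s.
4. the brush is drawn up again, its lower end at least half-way up the jug (all of step 2), for 0.1 s.
5. the brush head is down at the bottom of the jug, third time (all of step 3), for 0.1 s.
At the end, for the whole second after the job is handed in: Brush in holder (lower end within 20 mm of its axis, below 25 mm; lean < 0.2 rad); jug upright on the bench (0.1 rad); each block present at rest flat side down on the tray floor (tilt < 0.07 rad, point < 26 mm high, within 125 mm in x and 135 mm in y of the tray's middle) (horizontal distance between brush_tip and holder below 0.02 m and height (world z) of brush_tip below 0.025 m and angle between brush_grip's own z axis and vertical below 0.2 rad and angle between jug_mid's own z axis and vertical below 0.1 rad and height (world z) of jug_mid below 0.065 m and angle between each of block0_mid, block1_mid, block2_mid, block3_mid's own z axis and vertical below 0.07 rad and z of each of block0_mid, block1_mid, block2_mid, block3_mid in the frame of tray below 0.026 m and x of block0_mid in the frame of tray between -0.125 and 0.125 m and y of block0_mid in the frame of tray between -0.135 and 0.135 m and linear speed of each of block0, block1, block2, block3 below 0.03 m/s and x of block1_mid in the frame of tray between -0.125 and 0.125 m and y of block1_mid in the frame of tray between -0.135 and 0.135 m and x of block2_mid in the frame of tray between -0.125 and 0.125 m and y of block2_mid in the frame of tray between -0.135 and 0.135 m and x of block3_mid in the frame of tray between -0.125 and 0.125 m and y of block3_mid in the frame of tray between -0.135 and 0.135 m); the robot touches nothing.
It fails at once if a bystander (small carton or bowl) is shifted more than 40 mm (distance of any of carton_a, bowl from where it was at the start of the episode above 0.04 m).
It fails at once if the jug is tipped over (angle between jug_mid's own z axis and vertical above 0.7 rad).
Of block0, block1, block2, block3 only 3 to 4 are there at a start; the rules pass over those that are not, and their reading is None.
At some moment in a run one of block0, block1, block2, block3, jug may be knocked a few centimetres aside while the robot is not near it.
It also fails if it takes over 210 s, if anything falls off the work surface, if the arm or the gripper's body presses on something with over 40 N, if the wrist force passes 120 N, or if a joint passes its speed limit or range.

ROBOT

A 6-joint arm with a two-finger parallel gripper is mounted at the origin on the work surface. World frame = base frame: x ahead of the robot, y to its left, z up, the work surface at z = 0. Lengths are in m, angles in rad, forces in N, time in s.
With the tool pointing down it reaches from about 0.3 to 0.75 m from the base axis. Payload 8.5 kg.
Tool frame: the origin (TCP) lies at the very end of the fingers, on their centre line; the grasp point (between the pads) lies 19 mm behind it; z points along the fingers, y is the line along which they close (so a half turn about z gives the same grasp; the last joint's range is limited). The gripper opens to 88 mm and grips with 3 to 60 N. Pads are 18 mm wide; open, the fingers measure 123 mm over their backs; the gripper's body (75 mm by 187 mm) begins 45 mm behind the grasp point.
Start: joints at [0.958, 0.381, 1.297, -0, 1.464, -0.215], TCP at [0.213, 0.507, 0.239] pointing down, gripper open.
Joint ranges: [-3.11, 3.11], [-0.89, 2.33], [0.22, 2.48], [-1.42, 4.56], [0.17, 2.85], [-2.88, 2.88]. Speed limits (rad/s): [2.39, 2.39, 3.14, 3.14, 3.14, 3.14].

INTERFACE

Orientations are given as a unit quaternion [x, y, z, w].
In Python, from plant import env gives the robot as it stands. The module is installed in compiled form; this text tells all that it offers.
- The arm moves only by the shell command python3 -m pendant 'ROWS' [FORCE]. ROWS is JSON, a list of rows, each a list of 5 numbers: the finger opening in cm, from 0 to 8.81, then the shift along the world's x, y, z in cm, then the turn about the world's z in degrees. In form: [[gripper, tx, ty, tz, twist], ...]. A call has exactly 10 rows; each row is the pose to reach, as a shift and turn from the pose commanded when the call began; what a row does not reach only later rows make up. A row lasts 1/8 s, in which the tool goes at most 62.5 mm and 10.7 degrees, less where a joint would pass 70% of its speed; a pose out of reach is approached as far as the arm can. A call with a gripper value outside its range is refused whole. The fingers move at their own pace and stop on an object; FORCE is the grip in N (left out, the last holds). Time passes only in rows, so rows that repeat a pose let the fingers close, or fill a call up. It gives the time, the measured TCP pose, the force, the opening and the grip force at its end, in the units of the state.
- env.sense(): the state, without advancing time (a new reading comes with each control period).
- env.snapshot(name): name is "scene" or "top" or "wrist"; returns (picture, depth): 400x640x3 uint8, red, green, blue; 400x640 float32, m along the optical axis (not along the pixel's ray), 0 where there is no reading.
- env.camera_params(name): a dict with "K" (3x3 intrinsics, pixels), "rvec" (rotation vector, rad) and "tvec" (3), from world to camera coordinates, as OpenCV has them; the wrist camera has in their place "T_tool_cam" (4x4, takes a point from camera to tool coordinates, whose origin is the TCP and whose axes are the flange's). Camera axes: x right, y down, z forward; pixel columns grow to the right and rows downward; lengths in m; the calibration is good to about 2 mm. A picture is of the moment at which its call begins: read the wrist's pose just before it. camera_params takes no time and is no camera call.
- env.sign_off(): hands the job in; it is judged then, once.
Trained networks look in the newest picture that a camera, given by its name, has taken for a name from the list of things; names that differ only in an ending like _2 or _b are one class to them, and where a whole thing is asked for, a point or a joint stands for the part that bears it (a point fixed in the world has none). Each returns a list of dicts, best first, with "score" (0 to 1); they miss things now and then, are a little off and sometimes report something else, mostly with a low value. They report only what shows in the picture. A call takes as long as a camera call.
- env.search_frame(camera, label): "bbox" ([centre column, centre row, width, height] in pixels, round what is visible of it).
- env.trace(camera, label): "pixels" (400x640 bool, what is visible of it) and "bbox" ([centre column, centre row, width, height] in pixels, round what is visible of it).
- env.spot_point(camera, label): "xy" ([column, row] in pixels: a listed point, or the origin of a listed thing).
The state is a dict: "time_s": time; "q": joint angles; "joint_velocities": joint speeds; "joint_torque": joint torques, N m; "tool_pos": TCP position; "tcp_rot": TCP orientation; "force": force on the tool from outside, world axes, zero at the start; "torque": the same for the moment, N m; "opening": finger opening in m; "finger_force": force on a finger pad.
Only numpy, scipy, OpenCV 4.12 (cv2) and the standard library are available. Lean on these libraries where they do the work, as an engineer would, in place of code of your own. Each camera call takes 0.05 s, during which the arm holds its last target. There are 200 camera calls.

## Working session

There is one attempt and no reset: what is moved stays moved. The work goes in short steps, Python scripts to look and compute and a shell command to move; the robot and the scene stay as the last step left them, time stands still between calls to the robot, and variables do not carry over. Pictures are saved under pics/ and viewed, at most 14 in all, crops included, and the job is handed in when it is done.

```bash
mkdir -p pics; ls; cat > h.py <<'E'
import numpy as np, cv2
from plant import env
from scipy.spatial.transform import Rotation as R
def snap(n):
    s=env.sense(); p,d=env.snapshot(n); c=env.camera_params(n); K=np.array(c["K"])
    if "rvec" in c:
        Rm=R.from_rotvec(np.ravel(c["rvec"])).as_matrix(); t=np.ravel(c["tvec"]); Rw=Rm.T; tw=-Rm.T@t
    else:
        T=np.array(c["T_tool_cam"]); Rt=R.from_quat(s["tcp_rot"]).as_matrix()
        Rw=Rt@T[:3,:3]; tw=Rt@T[:3,3]+np.array(s["tool_pos"])
    v,u=np.mgrid[:400,:640]
    P=np.stack([(u-K[0,2])/K[0,0]*d,(v-K[1,2])/K[1,1]*d,d],-1)@Rw.T+tw
    return p,d,P,(K,Rw,tw)
def ray(cam,xy,z):
    K,Rw,tw=cam; r=Rw@np.array([(xy[0]-K[0,2])/K[0,0],(xy[1]-K[1,2])/K[1,1],1]); return tw+r*(z-tw[2])/r[2]
def save(p,f): cv2.imwrite("pics/"+f,cv2.cvtColor(p,cv2.COLOR_RGB2BGR))
E
python3 - <<'E'
from h import *
np.set_printoptions(precision=3,suppress=True)
print(env.sense())
for n in ["scene","top"]:
    p,d,P,c=snap(n); save(p,n+"0.png"); print(n,c[2])
    for l in ["block0_mid","tray","jug_mid","holder","brush_grip","carton_a","bowl"]:
        for r in env.trace(n,l)[:5]:
            m=r["pixels"]&(d>0); Q=P[m]
            if len(Q): print(l,round(r["score"],2),np.round(r["bbox"]),Q.min(0),Q.max(0),np.median(Q,0))
E
```

```text
pics
{'time_s': 0.0, 'q': array([ 0.958,  0.381,  1.298, -0.   ,  1.464, -0.215]), 'joint_velocities': array([-0.001, -0.001,  0.001,  0.001,  0.001, -0.001]), 'joint_torque': array([  0.   , -43.793, -22.456,   0.071,   0.035,  -0.   ]), 'tool_pos': array([0.213, 0.507, 0.238]), 'tcp_rot': array([ 0.198,  0.98 , -0.001, -0.   ]), 'force': array([-0.552, -0.675, -0.176]), 'torque': array([-0.011,  0.007,  0.015]), 'finger_force': 0.0, 'opening': 0.08797533671145873}
scene [0.887 0.515 0.941]
block0_mid 0.97 [363. 184.  38.  33.] [ 0.38  -0.015 -0.001] [0.501 0.082 0.042] [0.448 0.047 0.037]
jug_mid 0.91 [280. 205.  42.  60.] [ 0.577 -0.107 -0.003] [0.716 0.069 0.115] [0.661 0.002 0.064]
jug_mid 0.31 [386. 312.  46.  38.] [ 0.53   0.302 -0.002] [0.65  0.384 0.042] [0.597 0.347 0.037]
holder 0.89 [311. 260.  36.  47.] [0.632 0.125 0.   ] [0.719 0.206 0.096] [0.688 0.183 0.044]
holder 0.5 [360. 184.  39.  32.] [ 0.388  0.    -0.001] [0.504 0.081 0.042] [0.451 0.047 0.037]
brush_grip 0.83 [309. 241.  20.  43.] [0.616 0.05  0.001] [0.695 0.194 0.209] [0.677 0.168 0.091]
carton_a 0.92 [330
[... 489 characters left out ...]
7 -0.249  0.003]
jug_mid 0.73 [330. 175.  49.  41.] [ 0.616 -0.047 -0.004] [0.736 0.064 0.114] [0.677 0.01  0.008]
jug_mid 0.69 [192. 265.  29.  38.] [ 0.393  0.321 -0.003] [0.495 0.393 0.042] [0.447 0.35  0.035]
holder 0.28 [328. 175.  49.  45.] [ 0.616 -0.044 -0.004] [0.734 0.064 0.114] [0.677 0.012 0.008]
brush_grip 0.87 [270. 171.  22.  27.] [0.645 0.134 0.002] [0.709 0.191 0.209] [0.67  0.156 0.089]
carton_a 0.74 [298. 214.  31.  23.] [0.553 0.051 0.023] [0.602 0.126 0.039] [0.577 0.089 0.032]
carton_a 0.25 [267. 169.  21.  22.] [0.65  0.139 0.003] [0.709 0.186 0.209] [0.67  0.156 0.089]
bowl 0.82 [376. 137.  45.  46.] [ 0.718 -0.158 -0.004] [ 0.837 -0.042  0.05 ] [ 0.779 -0.1    0.02 ]
```

View pics/top0.png

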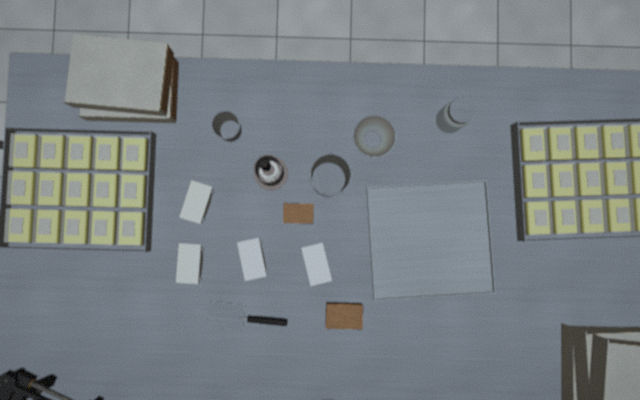

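View pics/scene0.png

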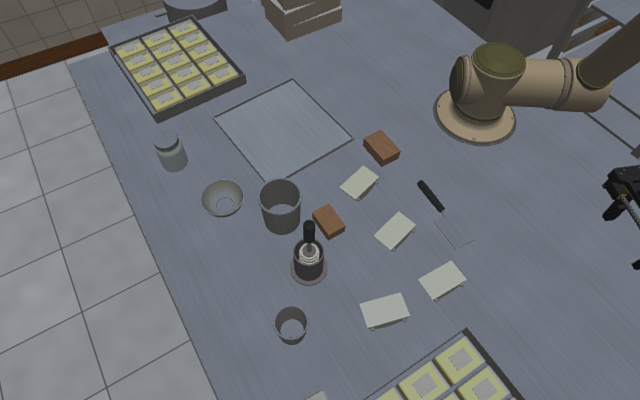

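The top view shows four blocks at about (195,202), (188,264), (252,259) and (316,265). The brush in its holder is at (269,170), the jug at (328,175), the bowl at (375,136) and the tray at (430,240). The scene view confirms the pins on the long sides. Next I measure precise poses.

```bash
cat >> h.py <<'E'
np.set_printoptions(precision=4,suppress=True)
def circ(Q):
    A=np.c_[2*Q[:,:2],np.ones(len(Q))]; s=np.linalg.lstsq(A,(Q[:,:2]**2).sum(1),rcond=None)[0]; return s[:2],np.sqrt(s[2]+s[:2]@s[:2])
def blocks(p,P,d,show=True):
    m=((p.min(2)>150)&(np.ptp(p.astype(int),axis=2)<35)&(P[...,2]>.012)&(P[...,2]<.05)&(d>0)&(P[...,0]>.3)&(P[...,0]<.7)&(abs(P[...,1])<.45)).astype(np.uint8)
    n,l,st,_=cv2.connectedComponentsWithStats(m); out=[]
    for i in range(1,n):
        if st[i,4]<120: continue
        Q=P[l==i]; (cx,cy),(w,h),a=cv2.minAreaRect((Q[:,:2]*1000).astype(np.float32))
        if w<h: a+=90
        a=(a+90)%180-90   # direction of long side (block x), deg
        out.append((cx/1000,cy/1000,max(w,h),min(w,h),a,np.median(Q[:,2]),st[i,4])); 
        if show: print("block c=(%.4f,%.4f) L=%.0f W=%.0f long dir=%.1f z=%.3f n=%d"%out[-1])
    return out
def yaw(): 
    y=R.from_quat(env.sense()["tcp_rot"]).as_matrix()[:,1]; return np.degrees(np.arctan2(y[1],y[0]))
E
python3 - <<'E'
from h import *
for n in ["top","scene"]:
    p,d,P,c=snap(n); print(n); blocks(p,P,d)
    z=P[...,2]
    b=lambda x0,x1,y0,y1,z0,z1:P[(P[...,0]>x0)&(P[...,0]<x1)&(P[...,1]>y0)&(P[...,1]<y1)&(z>z0)&(z<z1)&(d>0)]
    H=b(.6,.76,.08,.25,.196,.215); print("handle top",H.mean(0),len(H))
    J=b(.58,.76,-.09,.09,.104,.12); print("jug rim",circ(J),len(J))
    J=b(.58,.76,.1,.24,.082,.096); print("holder rim",circ(J),len(J))
    print("carton",b(.53,.63,.04,.14,.025,.04).mean(0))
p,d,P,c=snap("top")
t=env.trace("top","tray"); 
if t:
    m=t[0]["pixels"]&(d>0); (cx,cy),s,a=cv2.minAreaRect((P[m][:,:2]*1000).astype(np.float32)); print("tray",cx,cy,s,a)
    cn,_=cv2.findContours(t[0]["pixels"].astype(np.uint8),0,2); k=max(cn,key=cv2.contourArea)[:,0]
    w=np.array([ray(c,q,.012)[:2] for q in k]); print("ray",cv2.minAreaRect((w*1000).astype(np.float32)))
print(yaw())
E
```

```text
top
block c=(0.5979,0.3423) L=95 W=54 long dir=-16.3 z=0.036 n=826
block c=(0.4610,0.1999) L=95 W=53 long dir=13.6 z=0.036 n=837
block c=(0.4467,0.3546) L=95 W=54 long dir=-2.0 z=0.036 n=839
block c=(0.4524,0.0407) L=95 W=54 long dir=15.5 z=0.036 n=850
handle top [0.6756 0.1602 0.2041] 103
jug rim (array([0.6666, 0.0148]), np.float64(0.04835136945900154)) 331
holder rim (array([0.6799, 0.1629]), np.float64(0.02528763291832499)) 276
carton [0.5772 0.0887 0.0315]
scene
block c=(0.4513,0.0416) L=96 W=54 long dir=15.2 z=0.037 n=602
block c=(0.4588,0.2006) L=95 W=52 long dir=13.1 z=0.037 n=755
block c=(0.4448,0.3555) L=96 W=53 long dir=-2.1 z=0.037 n=939
block c=(0.5953,0.3428) L=96 W=54 long dir=-15.5 z=0.037 n=1067
handle top [0.6752 0.1643 0.2047] 120
jug rim (array([0.6646, 0.0172]), np.float64(0.04834342154219247)) 366
holder rim (array([0.6774, 0.1648]), np.float64(0.024098456043499795)) 407
carton [0.5762 0.0925 0.0329]
tray 519.9710693359375 -249.40126037597656 (286.09918212890625, 312.14166259765625) 4.655949115753174
ray ((519.7184448242188, -245.9865264892578), (285.6592712402344, 307.54559326171875), 4.647974014282227)
67.20864905823389
```

```bash
python3 -m pendant '[[8.8,4.6,-3.4,1,8],[8.8,9.2,-6.9,1,16],[8.8,13.8,-10.3,1,23],[8.8,18.4,-13.8,1,23],[8.8,23,-17.2,1,23],[8.8,27.7,-20.7,1,23],[8.8,32.3,-24.1,1,23],[8.8,37,-27.6,1,23],[8.8,41.6,-31,1,23],[8.8,46.2,-34.5,1,23]]' 20
python3 - <<'E'
from h import *
p,d,P,c=snap("scene")
z=P[...,2]
b=lambda x0,x1,y0,y1,z0,z1:P[(P[...,0]>x0)&(P[...,0]<x1)&(P[...,1]>y0)&(P[...,1]<y1)&(z>z0)&(z<z1)&(d>0)]
s=env.sense(); print(s["tool_pos"],yaw(),s["q"])
E
```

```text
time_s: 2.25
tool_pos: [0.6764, 0.1607, 0.2487]
tcp_rot: [-0.002, 1.0, 0.0, 0.0]
force: [-0.2, 0.2, 0.2]
opening: 0.0882
finger_force: 0.0
[0.6805 0.1554 0.2469] 89.90896591384504 [ 0.056   0.6552  0.7922 -0.0018  1.6941 -1.5134]
```

```bash
python3 -c "
from h import *
print(env.sense()['tool_pos'])"
python3 -m pendant '[[8.8,0,0,-3,0],[8.8,0,0,-6,0],[8.8,0,0,-9.2,0],[8.8,0,0,-9.2,0],[2,0,0,-9.2,0],[1,0,0,-9.2,0],[1,0,0,-9.2,0],[1,0,0,-9.2,0],[1,0,0,-9.2,0],[1,0,0,-9.2,0]]' 35
```

```text
[0.6805 0.1554 0.2469]
time_s: 3.55
tool_pos: [0.675, 0.1621, 0.1567]
tcp_rot: [-0.002, 1.0, 0.0, -0.0]
force: [0.1, 0.4, -0.4]
opening: 0.03
finger_force: 0.0
```

```bash
python3 - <<'E'
from h import *
print(env.sense()['tool_pos'])
p,d,P,c=snap("scene"); save(p[60:360,180:480].repeat(2,0).repeat(2,1),"s2.png"); print(env.sense()['tool_pos'])
for l in ["brush_grip","brush_tip"]: print(env.spot_point("scene",l)[:1])
print(env.sense()['tool_pos'])
E
```

```text
[0.675  0.1621 0.1567]
[0.6751 0.162  0.1568]
[{'xy': [309.2, 268.4], 'score': 0.22}]
[]
[0.6751 0.162  0.1567]
```

```bash
python3 -m pendant '[[1,0,0,0,0],[1,0,0,0,0],[1,0,0,0,0],[1,0,0,0,0],[1,0,0,3,0],[1,0,0,6,0],[1,0,0,9,0],[1,0,0,12,0],[1,0,0,13.5,0],[1,0,0,13.5,0]]' 35
python3 - <<'E'
from h import *
for n in ["scene","top"]:
    p,d,P,c=snap(n); save(p,"b_"+n+".png"); z=P[...,2]
    b=lambda x0,x1,y0,y1,z0,z1:P[(P[...,0]>x0)&(P[...,0]<x1)&(P[...,1]>y0)&(P[...,1]<y1)&(z>z0)&(z<z1)&(d>0)]
    J=b(.58,.76,-.09,.09,.104,.12); print("jug rim",circ(J),len(J))
    J=b(.6,.76,.1,.24,.082,.096); print("holder rim",circ(J),len(J),J.min(0),J.max(0))
    print("head",b(.6,.76,.1,.22,.145,.21).min(0),b(.6,.76,.1,.22,.145,.21).max(0))
print(env.sense()['tool_pos'])
E
```

```text
time_s: 4.95
tool_pos: [0.6752, 0.162, 0.2925]
tcp_rot: [-0.002, 1.0, 0.0, 0.001]
force: [-0.4, -0.6, -2.0]
opening: 0.0233
finger_force: 35.0
jug rim (array([0.6647, 0.0172]), np.float64(0.048347974385831126)) 320
holder rim (array([0.6764, 0.1641]), np.float64(0.03224248105219326)) 156 [0.6426 0.1315 0.0821] [0.7097 0.1975 0.0952]
head [0.6563 0.1522 0.1452] [0.6965 0.1844 0.2081]
jug rim (array([0.6667, 0.0148]), np.float64(0.0483335975449096)) 329
holder rim (array([0.6764, 0.1627]), np.float64(0.03025520060106842)) 35 [0.6449 0.1571 0.0821] [0.677  0.1932 0.0924]
head [0.6541 0.1496 0.145 ] [0.6588 0.1727 0.2027]
[0.6749 0.162  0.2906]
```

View pics/b_scene.png

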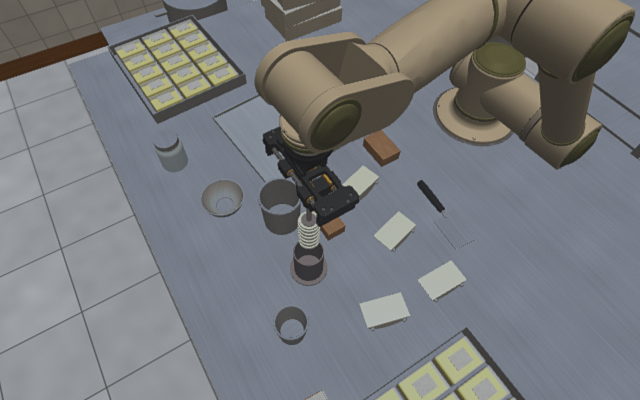

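The brush hangs straight from the gripper above the holder, with its head at about (309,232). Now I move it over the jug and scrub.

```bash
python3 -m pendant '[[1,-0.3,-4,0,0],[1,-0.6,-8,0,0],[1,-0.9,-12,0,0],[1,-1,-14.6,0,0],[1,-1,-14.6,0,0],[1,-1,-14.6,0,0],[1,-1,-14.6,0,0],[1,-1,-14.6,-2.5,0],[1,-1,-14.6,-2.5,0],[1,-1,-14.6,-2.5,0]]'
python3 - <<'E'
from h import *
p,d,P,c=snap("scene"); save(p,"j1.png"); z=P[...,2]
b=lambda x0,x1,y0,y1,z0,z1:P[(P[...,0]>x0)&(P[...,0]<x1)&(P[...,1]>y0)&(P[...,1]<y1)&(z>z0)&(z<z1)&(d>0)]
J=b(.58,.76,-.09,.09,.1,.118); print("jug rim",circ(J),len(J))
J=b(.58,.76,-.09,.09,.14,.18); print("head",J.min(0),J.max(0))
print(env.sense()['tool_pos'])
E
```

```text
time_s: 6.3
tool_pos: [0.6653, 0.0165, 0.2676]
tcp_rot: [-0.002, 1.0, -0.0, 0.001]
force: [0.2, 0.5, -0.5]
opening: 0.0233
finger_force: 35.0
jug rim (array([0.6647, 0.0172]), np.float64(0.04800132470776821)) 322
head [0.6437 0.0049 0.14  ] [0.686  0.0396 0.1797]
[0.6653 0.0163 0.2679]
```

View pics/j1.png

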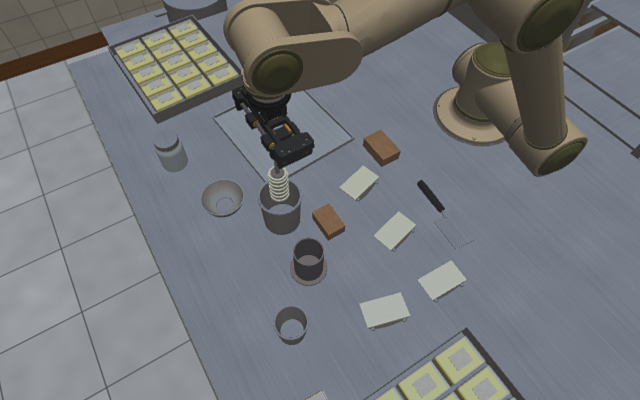

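The head at (279,185) is centred over the jug mouth.

```bash
python3 -m pendant '[[1,0,0,-4,0],[1,0,0,-8,0],[1,0,0,-10.2,0],[1,0,0,-10.2,0],[1,0,0,-10.2,0],[1,0,0,-6,0],[1,0,0,-2,0],[1,0,0,-1.5,0],[1,0,0,-1.5,0],[1,0,0,-1.5,0]]'
python3 -m pendant '[[1,0,0,-4,0],[1,0,0,-8,0],[1,0,0,-8.7,0],[1,0,0,-8.7,0],[1,0,0,-8.7,0],[1,0,0,-8.7,0],[1,0,0,-4,0],[1,0,0,0,0],[1,0,0,0,0],[1,0,0,0,0]]'
python3 -m pendant '[[1,0,0,-4,0],[1,0,0,-8,0],[1,0,0,-8.7,0],[1,0,0,-8.7,0],[1,0,0,-8.7,0],[1,0,0,-8.7,0],[1,0,0,-8.7,0],[1,0,0,-4,0],[1,0,0,0,0],[1,0,0,0,0]]'
python3 - <<'E'
from h import *
p,d,P,c=snap("scene"); z=P[...,2]
b=lambda x0,x1,y0,y1,z0,z1:P[(P[...,0]>x0)&(P[...,0]<x1)&(P[...,1]>y0)&(P[...,1]<y1)&(z>z0)&(z<z1)&(d>0)]
J=b(.58,.76,-.09,.09,.1,.118); print("jug rim",circ(J),len(J))
J=b(.6,.76,.1,.24,.08,.096); print("holder rim",circ(J),len(J))
E
```

```text
time_s: 7.6
tool_pos: [0.6647, 0.0161, 0.2502]
tcp_rot: [-0.002, 1.0, 0.0, -0.001]
force: [-0.3, -0.2, -1.2]
opening: 0.0233
finger_force: 35.0
time_s: 8.85
tool_pos: [0.6647, 0.0161, 0.2509]
tcp_rot: [-0.002, 1.0, 0.0, -0.001]
force: [0.3, -0.3, -1.8]
opening: 0.023
finger_force: 35.0
time_s: 10.1
tool_pos: [0.6659, 0.0159, 0.2555]
tcp_rot: [-0.002, 1.0, -0.001, 0.004]
force: [-0.2, 0.1, -2.3]
opening: 0.0232
finger_force: 35.0
jug rim (array([0.6642, 0.0163]), np.float64(0.044946795765688816)) 391
holder rim (array([0.6764, 0.164 ]), np.float64(0.03218968336686706)) 238
```

```bash
python3 -m pendant '[[1,0,0,2,0],[1,0,0,3.8,0],[1,0,0,3.8,0],[1,0.3,4,3.8,0],[1,0.7,8,3.8,0],[1,1,12,3.8,0],[1,1.1,14.7,3.8,0],[1,1.1,14.7,3.8,0],[1,1.1,14.7,3.8,0],[1,1.1,14.7,3.8,0]]'
python3 - <<'E'
from h import *
p,d,P,c=snap("scene"); z=P[...,2]
b=lambda x0,x1,y0,y1,z0,z1:P[(P[...,0]>x0)&(P[...,0]<x1)&(P[...,1]>y0)&(P[...,1]<y1)&(z>z0)&(z<z1)&(d>0)]
J=b(.6,.76,.1,.22,.15,.21);print("head",J.min(0),J.max(0))
J=b(.6,.76,.1,.22,.14,.16);print("head low",J.min(0),J.max(0))
print(env.sense()['tool_pos'])
E
```

```text
time_s: 11.4
tool_pos: [0.6761, 0.1618, 0.2893]
tcp_rot: [-0.001, 1.0, -0.0, -0.0]
force: [-0.0, -0.0, -0.8]
opening: 0.0231
finger_force: 35.0
head [0.6551 0.1516 0.1525] [0.697  0.1847 0.21  ]
head low [0.6599 0.1534 0.1401] [0.697  0.1847 0.1597]
[0.6761 0.162  0.2896]
```

```bash
python3 -m pendant '[[1,0,0.1,-4,0],[1,0,0.1,-8,0],[1,0,0.1,-11,0],[1,0,0.1,-13,0],[1,0,0.1,-13,0],[1,0,0.1,-13,0],[1,0,0.1,-13,0],[8,0,0.1,-13,0],[8,0,0.1,-13,0],[8,0,0.1,-13,0]]'
python3 -m pendant '[[8.8,0,0,0,0],[8.8,0,0,0,0],[8.8,0,0,0,0],[8.8,0,0,3,0],[8.8,0,0,7,0],[8.8,0,0,11,0],[8.8,-5,0,11,0],[8.8,-10,0,11,0],[8.8,-15,0,11,0],[8.8,-20,0,11,0]]' 5
python3 - <<'E'
from h import *
p,d,P,c=snap("scene"); z=P[...,2]; save(p,"h1.png")
b=lambda x0,x1,y0,y1,z0,z1:P[(P[...,0]>x0)&(P[...,0]<x1)&(P[...,1]>y0)&(P[...,1]<y1)&(z>z0)&(z<z1)&(d>0)]
H=b(.63,.72,.11,.22,.196,.215); print("handle top",H.mean(0),len(H))
H=b(.63,.72,.11,.22,.15,.17); print("handle low",H.mean(0),len(H))
blocks(p,P,d)
print(env.sense()['tool_pos'],yaw())
E
```

```text
time_s: 12.7
tool_pos: [0.6761, 0.164, 0.16]
tcp_rot: [-0.002, 1.0, 0.0, 0.0]
force: [0.3, -0.2, -0.3]
opening: 0.0511
finger_force: 0.0
time_s: 13.95
tool_pos: [0.4743, 0.164, 0.2698]
tcp_rot: [-0.002, 1.0, 0.0, 0.0]
force: [-0.1, 1.1, -0.2]
opening: 0.0882
finger_force: 0.0
handle top [0.677  0.1663 0.2049] 120
handle low [0.6804 0.1717 0.1606] 55
block c=(0.4494,0.0414) L=97 W=53 long dir=14.7 z=0.037 n=612
block c=(0.4580,0.2002) L=97 W=52 long dir=13.2 z=0.037 n=766
block c=(0.4446,0.3556) L=98 W=53 long dir=-2.9 z=0.037 n=953
block c=(0.5950,0.3432) L=96 W=54 long dir=-16.0 z=0.037 n=1072
[0.4688 0.1644 0.2699] 90.29223618116862
```

View pics/h1.png

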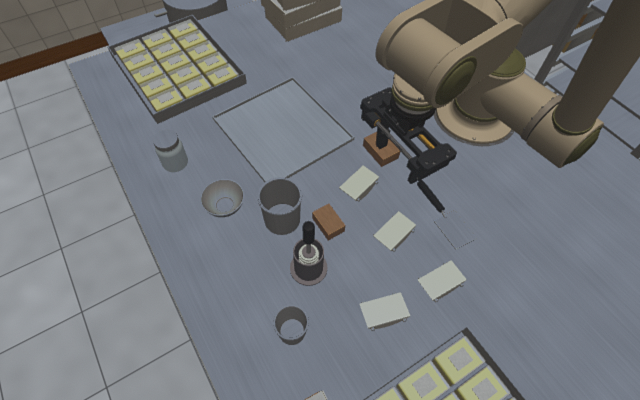

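```bash
python3 -m pendant '[[8.8,-2.5,1.4,0,7],[8.8,-5.1,2.8,0,13.2],[8.8,-5.1,2.8,-5,13.2],[8.8,-5.1,2.8,-10,13.2],[8.8,-5.1,2.8,-15,13.2],[8.8,-5.1,2.8,-18,13.2],[8.8,-5.1,2.8,-18,13.2],[8.8,-5.1,2.8,-18,13.2],[8.8,-5.1,2.8,-18,13.2],[8.8,-5.1,2.8,-18,13.2]]' 5
python3 - <<'E'
from h import *
p,d,P,c=snap("wrist"); save(p,"w1.png"); blocks(p,P,d)
print(env.sense()['tool_pos'],yaw())
E
```

```text
time_s: 15.25
tool_pos: [0.4254, 0.1921, 0.0906]
tcp_rot: [-0.117, 0.993, 0.0, 0.001]
force: [0.5, 0.7, 0.1]
opening: 0.0879
finger_force: 0.0
block c=(0.4531,0.0399) L=97 W=56 long dir=15.3 z=0.036 n=9660
block c=(0.4586,0.1987) L=92 W=64 long dir=13.2 z=0.036 n=7786
block c=(0.4324,0.3546) L=66 W=55 long dir=-2.0 z=0.037 n=3041
[0.4253 0.1921 0.0904] 103.40835098303458
```

View pics/w1.png

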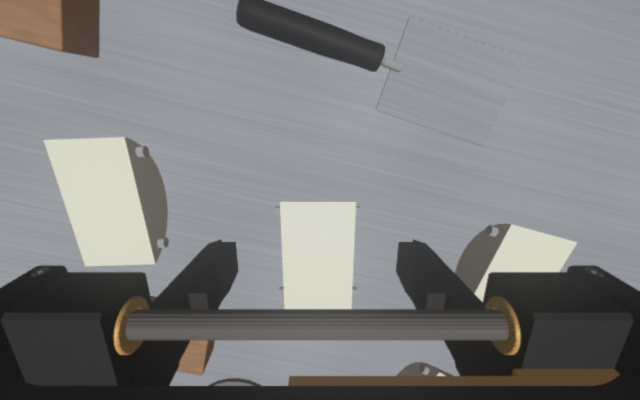

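```bash
python3 - <<'E'
from h import *
p,d,P,c=snap("wrist")
for q in [(279,206),(358,206),(318,206),(282,289),(355,289)]: print(ray(c,q,.024))
E
```

```text
[0.4282 0.1617 0.024 ]
[0.4144 0.2197 0.024 ]
[0.4214 0.1903 0.024 ]
[0.4999 0.1782 0.024 ]
[0.4859 0.2374 0.024 ]
```

```bash
python3 -m pendant '[[8.8,-0.3,-0.1,-3,0],[8.8,-0.3,-0.1,-6,0],[8.8,-0.3,-0.1,-7.9,0],[8.8,-0.3,-0.1,-7.9,0],[8.8,-0.3,-0.1,-7.9,0],[5.8,-0.3,-0.1,-7.9,0],[5.8,-0.3,-0.1,-7.9,0],[5.8,-0.3,-0.1,-7.9,0],[5.8,-0.3,-0.1,-7.9,0],[5.8,-0.3,-0.1,-7.9,0]]' 6
python3 -m pendant '[[5.8,0,0,0,0],[5.8,0,0,0.5,0],[5.8,0,0,1,0],[5.8,0,0,2,0],[5.8,0,0,3,0],[5.8,0,0,4,0],[5.8,0,0,5,0],[5.8,0,0,6,0],[5.8,0,0,6,0],[5.8,0,0,6,0]]' 6
python3 - <<'E'
from h import *
p,d,P,c=snap("scene"); save(p[100:350,260:560].repeat(2,0).repeat(2,1),"p1.png")
print(env.sense()['tool_pos'],env.sense()['force'])
E
```

```text
time_s: 16.6
tool_pos: [0.4219, 0.191, 0.0108]
tcp_rot: [-0.117, 0.993, -0.0, -0.0]
force: [-1.1, 0.5, 0.6]
opening: 0.0633
finger_force: 6.0
time_s: 17.85
tool_pos: [0.4219, 0.191, 0.0706]
tcp_rot: [-0.117, 0.993, -0.0, -0.0]
force: [0.7, -0.3, -2.5]
opening: 0.0639
finger_force: 6.0
[0.4219 0.191  0.0705] [-0.308  -0.554  -2.6539]
```

View pics/p1.png

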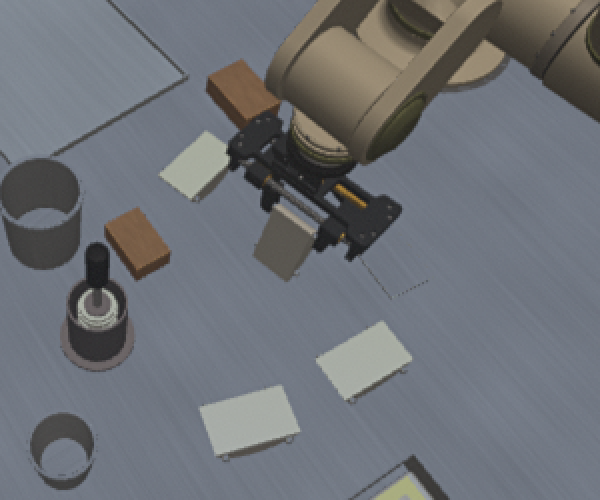

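The block hangs from its pin, flat side towards +x, at about (287,245) in the crop, as planned. I lift it, tighten the grip and carry it to the far-right slot.

```bash
python3 -m pendant '[[5.8,0,0,1,0],[5.8,0,0,2.5,0],[5.8,0,0,4,0],[5.8,0,0,5.5,0],[5.8,0,0,6.9,0],[5.8,0,0,6.9,0],[5.8,0,0,6.9,0],[5.8,0,0,6.9,0],[5.8,0,0,6.9,0],[5.8,0,0,6.9,0]]' 6
python3 -m pendant '[[5.8,0,0,0,0],[5.8,0.5,-4,0,-2],[5.8,2,-10,0,-4],[5.8,3.5,-16,0,-6],[5.8,5,-22,0,-8.8],[5.8,6.5,-28,0,-8.8],[5.8,8,-34,0,-8.8],[5.8,9,-40,0,-8.8],[5.8,10,-46,0,-8.8],[5.8,10.5,-50.6,0,-8.8]]' 45
python3 - <<'E'
from h import *
p,d,P,c=snap("scene"); save(p[40:240,180:480].repeat(2,0).repeat(2,1),"t1.png")
Q=P[(P[...,2]>.03)&(P[...,2]<.115)&(abs(P[...,0]-.53)<.07)&(abs(P[...,1]+.315)<.032)&(d>0)&(p.min(2)>90)]
print(len(Q))
if len(Q)>20:
    m=Q.mean(0); n=np.linalg.svd(Q-m)[2][2]; print("plane",m,n, "z",Q.min(0),Q.max(0))
print(env.sense()['tool_pos'],yaw())
E
```

```text
time_s: 19.15
tool_pos: [0.422, 0.191, 0.1396]
tcp_rot: [-0.117, 0.993, -0.0, -0.0]
force: [0.3, -0.3, -2.1]
opening: 0.0638
finger_force: 6.0
time_s: 20.4
tool_pos: [0.527, -0.3175, 0.1394]
tcp_rot: [-0.04, 0.999, -0.0, 0.0]
force: [-0.0, -0.2, -2.8]
opening: 0.0626
finger_force: 45.0
15
[ 0.5271 -0.3225  0.1392] 94.37691225618062
```

View pics/t1.png

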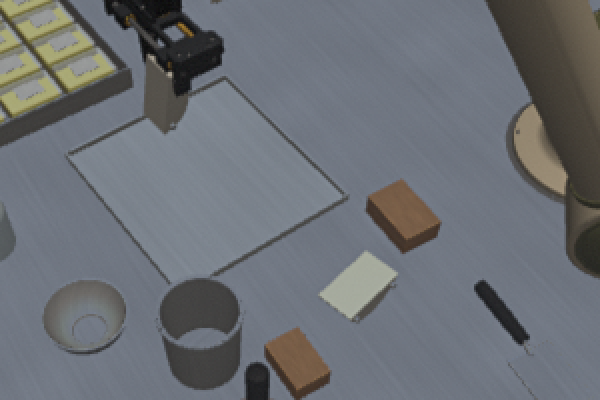

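The jug stands at about (200,330) in the crop, and the block hangs upright over the tray at (165,95). Next I lower its edge onto the floor with a light grip and roll it flat.

```bash
python3 -m pendant '[[5.8,0,0,0,0],[5.8,0,0,-1.5,0],[5.8,0,0,-3,0],[5.8,0,0,-4.5,0],[5.8,0,0,-5.5,0],[5.8,0,0,-6.2,0],[5.8,0,0,-6.5,0],[5.8,0,0,-6.8,0],[5.8,0,0,-6.8,0],[5.8,0,0,-6.8,0]]' 7
python3 -m pendant '[[5.8,1.1,0.1,0,0],[5.8,2.2,0.2,0.1,0],[5.8,3.3,0.3,0.1,0],[5.8,4.4,0.35,-0.2,0],[5.8,5.4,0.4,-0.6,0],[5.8,6.4,0.5,-1.1,0],[5.8,8.1,0.65,-2.5,0],[5.8,9.4,0.75,-4.3,0],[5.8,10,0.8,-5.6,0],[5.8,10,0.8,-5.6,0]]' 7
python3 - <<'E'
from h import *
p,d,P,c=snap("scene"); save(p[40:240,180:480].repeat(2,0).repeat(2,1),"t2.png")
p,d,P,c=snap("top"); blocks(p,P,d)
print(env.sense()['tool_pos'],yaw())
E
```

```text
time_s: 21.7
tool_pos: [0.5272, -0.3152, 0.0722]
tcp_rot: [-0.04, 0.999, -0.0, 0.0]
force: [-1.7, -1.2, 0.6]
opening: 0.0636
finger_force: 7.0
time_s: 22.95
tool_pos: [0.6263, -0.3063, 0.0136]
tcp_rot: [-0.04, 0.999, 0.001, -0.002]
force: [-1.2, 0.1, -1.0]
opening: 0.0636
finger_force: 7.0
block c=(0.5975,0.3423) L=95 W=55 long dir=-15.9 z=0.036 n=839
block c=(0.4471,0.3542) L=96 W=54 long dir=-1.8 z=0.036 n=850
block c=(0.4534,0.0409) L=95 W=54 long dir=15.5 z=0.036 n=858
[ 0.6264 -0.307   0.0154] 94.58749693547585
```

View pics/t2.png

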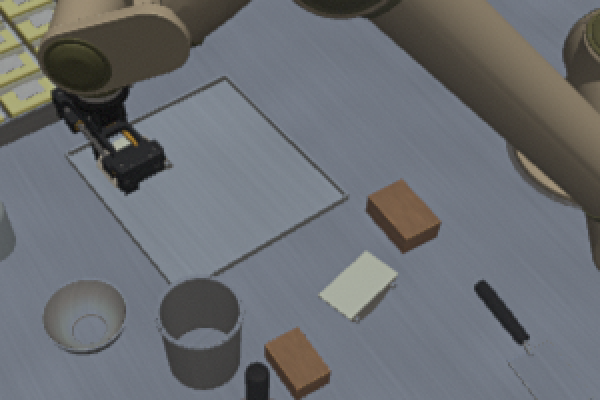

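```bash
cat >> h.py <<'E'
def nearpin():
    p,d,P,c=snap("wrist"); s=env.sense(); t=np.array(s["tool_pos"]); yw=yaw()
    m=(p.min(2)>150)&(P[...,2]>.028)&(P[...,2]<.045)&(d>0)&(np.hypot(P[...,0]-t[0]-.03,P[...,1]-t[1])<.075)
    n,l,st,_=cv2.connectedComponentsWithStats(m.astype(np.uint8)); i=1+np.argmax(st[1:,4]); Q=P[l==i][:,:2]
    a=np.radians(yw-90)
    for _ in range(3):   # fit long sides
        u=np.array([np.cos(a),np.sin(a)]); v=np.array([-u[1],u[0]])
        f=Q@u; g=Q@v; f0=np.percentile(f,1)
        bins=np.arange(f0+.006,f0+.05,.002); lo=[];hi=[]
        for b in bins:
            k=g[(f>=b)&(f<b+.002)]
            if len(k)>5: lo.append((b,k.min()));hi.append((b,k.max()))
        sl=(np.polyfit(*np.array(lo).T,1)[0]+np.polyfit(*np.array(hi).T,1)[0])/2; a+=np.arctan(sl)
    e=f0-.0005; w=np.median(np.array(hi)[:,1])-np.median(np.array(lo)[:,1]); cy=(np.median(np.array(hi)[:,1])+np.median(np.array(lo)[:,1]))/2
    pin=(e+.012)*u+cy*v
    print("pin",pin,"width",w,"dir",np.degrees(a),"| tcp",t,"yaw",yw,"| move cm",(pin-t[:2])*100,"twist",np.degrees(a)+90-yw)
E
python3 -m pendant '[[7.4,0,0,0,0],[7.4,0,0,0,0],[7.4,0,0,0,0],[7.4,0,0,4,0],[7.4,0,0,9,0],[8.8,-1,2,13.5,0],[8.8,-4,7,13.5,0],[8.8,-7,12,13.5,0],[8.8,-10.5,17,13.5,0],[8.8,-13,21,13.5,0]]' 6
python3 -m pendant '[[8.8,-3,4,0,4],[8.8,-6,8.5,0,7],[8.8,-8,12.8,0,10.7],[8.8,-8,12.8,-3,10.7],[8.8,-8,12.8,-6,10.7],[8.8,-8,12.8,-6,10.7],[8.8,-8,12.8,-6,10.7],[8.8,-8,12.8,-6,10.7],[8.8,-8,12.8,-6,10.7],[8.8,-8,12.8,-6,10.7]]' 6
python3 - <<'E'
from h import *
nearpin()
p,d,P,c=snap("top"); blocks(p,P,d)
p,d,P,c=snap("scene"); 
m=(P[...,2]>.008)&(P[...,2]<.06)&(d>0)&(abs(P[...,0]-.594)<.08)&(abs(P[...,1]+.31)<.06)&(p.min(2)>120)
Q=P[m]; print("placed",Q.min(0),Q.max(0),Q.mean(0)); save(p[40:240,180:480].repeat(2,0).repeat(2,1),"t3.png")
E
```

```text
time_s: 24.3
tool_pos: [0.4955, -0.0952, 0.1512]
tcp_rot: [-0.04, 0.999, -0.0, 0.0]
force: [1.4, 0.3, -0.9]
opening: 0.0878
finger_force: 0.0
time_s: 25.55
tool_pos: [0.4172, 0.031, 0.0911]
tcp_rot: [-0.133, 0.991, -0.0, 0.0]
force: [0.4, -0.1, -0.4]
opening: 0.088
finger_force: 0.0
pin [0.4184 0.0304] width 0.053498205808782354 dir 15.711421869049326 | tcp [0.4171 0.031  0.0909] yaw 105.30442344306331 | move cm [ 0.123  -0.0568] twist 0.40699842598601776
block c=(0.5974,0.3421) L=95 W=54 long dir=-16.3 z=0.036 n=834
block c=(0.5970,-0.3120) L=64 W=54 long dir=4.8 z=0.036 n=515
block c=(0.4473,0.3543) L=95 W=55 long dir=-2.1 z=0.036 n=851
block c=(0.4651,0.0440) L=70 W=54 long dir=15.4 z=0.036 n=573
placed [ 0.5184 -0.3694  0.008 ] [ 0.6683 -0.2512  0.0452] [ 0.603  -0.3088  0.032 ]
```

View pics/t3.png

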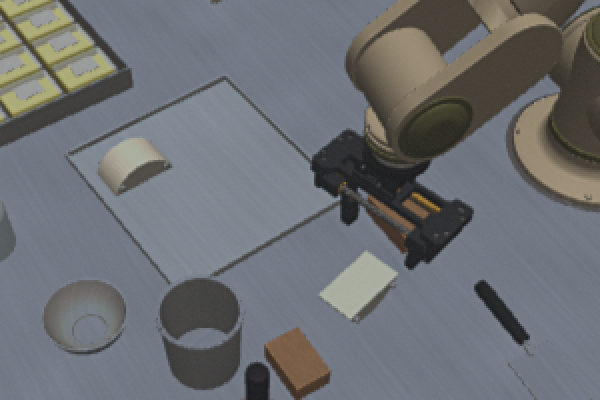

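The placed block lies flat, crown up, at about (135,163) in the crop. I repeat with the second block, which goes to the far-left slot.

```bash
python3 -m pendant '[[8.8,0.1,0,-3,0.3],[8.8,0.1,0,-6,0.3],[8.8,0.1,0,-8,0.3],[8.8,0.1,0,-8,0.3],[8.8,0.1,0,-8,0.3],[5.8,0.1,0,-8,0.3],[5.8,0.1,0,-8,0.3],[5.8,0.1,0,-8,0.3],[5.8,0.1,0,-8,0.3],[5.8,0.1,0,-8,0.3]]' 6
python3 -m pendant '[[5.8,0,0,0.5,0],[5.8,0,0,1,0],[5.8,0,0,2,0],[5.8,0,0,3.5,0],[5.8,0,0,5,0],[5.8,0,0,6.5,0],[5.8,0,0,8,0],[5.8,0,0,10,0],[5.8,0,0,12,0],[5.8,0,0,13,0]]' 6
```

```text
time_s: 26.95
tool_pos: [0.4179, 0.031, 0.0108]
tcp_rot: [-0.136, 0.991, 0.0, -0.0]
force: [-1.1, 0.1, 0.7]
opening: 0.0637
finger_force: 6.0
time_s: 28.2
tool_pos: [0.418, 0.0311, 0.1419]
tcp_rot: [-0.136, 0.991, -0.0, 0.001]
force: [0.2, 0.2, -2.5]
opening: 0.0639
finger_force: 6.0
```

```bash
python3 -m pendant '[[5.8,0,0,0,0],[5.8,0,0,0,0],[5.8,1,-2,0,-2],[5.8,3,-6,0,-5],[5.8,5,-11,0,-8],[5.8,7,-15,0,-11],[5.8,9,-19,0,-11],[5.8,9.8,-20.7,0,-11],[5.8,9.8,-20.7,0,-11],[5.8,9.8,-20.7,0,-11]]' 45
python3 -m pendant '[[5.8,0,0,0,0],[5.8,0,0,-1.5,0],[5.8,0,0,-3,0],[5.8,0,0,-4.5,0],[5.8,0,0,-5.5,0],[5.8,0,0,-6.2,0],[5.8,0,0,-6.5,0],[5.8,0,0,-6.9,0],[5.8,0,0,-6.9,0],[5.8,0,0,-6.9,0]]' 7
python3 -m pendant '[[5.8,1.1,0.1,0,0],[5.8,2.2,0.2,0.1,0],[5.8,3.3,0.3,0.1,0],[5.8,4.4,0.35,-0.2,0],[5.8,5.4,0.4,-0.6,0],[5.8,6.4,0.5,-1.1,0],[5.8,8.1,0.65,-2.5,0],[5.8,9.4,0.75,-4.3,0],[5.8,10,0.8,-5.6,0],[5.8,10,0.8,-5.6,0]]' 7
```

```text
time_s: 29.45
tool_pos: [0.5154, -0.1745, 0.1405]
tcp_rot: [-0.041, 0.999, 0.001, -0.001]
force: [0.4, 0.1, -1.8]
opening: 0.0619
finger_force: 45.0
time_s: 30.7
tool_pos: [0.5161, -0.176, 0.0719]
tcp_rot: [-0.04, 0.999, -0.0, 0.0]
force: [-0.2, -0.2, -0.7]
opening: 0.0637
finger_force: 7.0
time_s: 31.95
tool_pos: [0.6156, -0.1675, 0.0144]
tcp_rot: [-0.04, 0.999, 0.001, -0.001]
force: [-0.5, 0.8, -1.4]
opening: 0.0634
finger_force: 7.0
```

```bash
python3 -m pendant '[[5.8,0,0,0,0],[7.4,0,0,0,0],[7.4,0,0,0,0],[7.4,0,0,0,0],[7.4,0,0,4,0],[7.4,0,0,9,0],[8.8,-2,2,14,0],[8.8,-5,6,16,0],[8.8,-8,11,17,0],[8.8,-11,16,17,0]]' 6
python3 - <<'E'
from h import *
p,d,P,c=snap("top"); blocks(p,P,d)
z=P[...,2]; m=(d>0)&(abs(P[...,0]-.665)<.09)&(abs(P[...,1]-.016)<.07)&(z>.104)&(z<.12); print("jug",circ(P[m]))
p,d,P,c=snap("scene"); blocks(p,P,d)
print(env.sense()['tool_pos'],yaw())
E
```

```text
time_s: 33.2
tool_pos: [0.5052, -0.0068, 0.1868]
tcp_rot: [-0.04, 0.999, -0.0, 0.001]
force: [0.6, 1.0, 1.3]
opening: 0.0881
finger_force: 0.0
block c=(0.5977,0.3419) L=95 W=55 long dir=-15.9 z=0.036 n=838
block c=(0.5969,-0.3113) L=64 W=53 long dir=5.0 z=0.036 n=513
block c=(0.5823,-0.1721) L=65 W=54 long dir=3.8 z=0.036 n=529
block c=(0.4474,0.3543) L=95 W=54 long dir=-1.9 z=0.036 n=847
jug (array([0.6666, 0.0148]), np.float64(0.04833733243216024))
block c=(0.5972,-0.3081) L=56 W=52 long dir=-89.9 z=0.039 n=216
block c=(0.5869,-0.1705) L=57 W=52 long dir=-80.9 z=0.039 n=240
block c=(0.4448,0.3554) L=95 W=53 long dir=-2.2 z=0.037 n=948
block c=(0.5948,0.3431) L=95 W=54 long dir=-15.9 z=0.037 n=1071
[ 0.5033 -0.0042  0.1865] 94.82650358949462
```

```bash
python3 -m pendant '[[8.8,-1.5,4,0,-2],[8.8,-3,9,0,-4],[8.8,-4.5,14,0,-6.6],[8.8,-6,19,0,-6.6],[8.8,-7.5,24,0,-6.6],[8.8,-9,29,0,-6.6],[8.8,-9.6,34,-2,-6.6],[8.8,-9.6,36.4,-5,-6.6],[8.8,-9.6,36.4,-9.7,-6.6],[8.8,-9.6,36.4,-9.7,-6.6]]' 6
python3 -m pendant '[[8.8,0,0,0,0],[8.8,0,0,0,0],[8.8,0,0,0,0],[8.8,0,0,0,0],[8.8,0,0,0,0],[8.8,0,0,0,0],[8.8,0,0,0,0],[8.8,0,0,0,0],[8.8,0,0,0,0],[8.8,0,0,0,0]]' 6
python3 -c "
from h import *
nearpin()"
```

```text
time_s: 34.55
tool_pos: [0.4091, 0.3553, 0.0865]
tcp_rot: [0.017, 1.0, -0.002, -0.003]
force: [-0.3, 0.2, 0.3]
opening: 0.0879
finger_force: 0.0
time_s: 35.8
tool_pos: [0.4101, 0.3561, 0.0887]
tcp_rot: [0.017, 1.0, 0.0, 0.0]
force: [0.3, -0.1, 0.0]
opening: 0.0881
finger_force: 0.0
pin [0.4113 0.3548] width 0.05355093888616691 dir -1.2850424051480756 | tcp [0.4101 0.356  0.0887] yaw 88.00737555474338 | move cm [ 0.1199 -0.1205] twist 0.707582040108548
```

```bash
python3 -m pendant '[[8.8,0.1,-0.1,-3,0.4],[8.8,0.1,-0.1,-6,0.4],[8.8,0.1,-0.1,-7.8,0.4],[8.8,0.1,-0.1,-7.8,0.4],[8.8,0.1,-0.1,-7.8,0.4],[5.8,0.1,-0.1,-7.8,0.4],[5.8,0.1,-0.1,-7.8,0.4],[5.8,0.1,-0.1,-7.8,0.4],[5.8,0.1,-0.1,-7.8,0.4],[5.8,0.1,-0.1,-7.8,0.4]]' 6
python3 -m pendant '[[5.8,0,0,0.5,0],[5.8,0,0,1,0],[5.8,0,0,2,0],[5.8,0,0,3.5,0],[5.8,0,0,5,0],[5.8,0,0,6.5,0],[5.8,0,0,8,0],[5.8,0,0,10,0],[5.8,0,0,12,0],[5.8,0,0,13,0]]' 6
python3 -m pendant '[[5.8,0,0,0,0],[5.8,0,0,0,0],[5.8,0,-2,0,0],[5.8,0,-6,0,2],[5.8,0,-10,0,4],[5.8,0,-14,0,6.2],[5.8,0,-18,0,6.2],[5.8,0,-22,0,6.2],[5.8,0,-26,0,6.2],[5.8,0,-30,0,6.2]]' 45
```

```text
time_s: 37.1
tool_pos: [0.4109, 0.3552, 0.0108]
tcp_rot: [0.014, 1.0, 0.0, -0.0]
force: [-2.2, 1.9, 0.8]
opening: 0.0637
finger_force: 6.0
time_s: 38.35
tool_pos: [0.4112, 0.3551, 0.1421]
tcp_rot: [0.014, 1.0, 0.0, 0.001]
force: [0.7, -0.2, -2.6]
opening: 0.0639
finger_force: 6.0
time_s: 39.6
tool_pos: [0.4102, 0.0531, 0.1405]
tcp_rot: [-0.04, 0.999, -0.0, -0.0]
force: [0.7, 0.8, -1.9]
opening: 0.0619
finger_force: 45.0
```

```bash
python3 -m pendant '[[5.8,0,-4,0,0],[5.8,0,-9,0,0],[5.8,0,-14,0,0],[5.8,0,-19,0,0],[5.8,-0.5,-24,0,0],[5.8,-1,-29,0,0],[5.8,-1.6,-34,0,0],[5.8,-2.3,-37,0,0],[5.8,-2.3,-38.1,0,0],[5.8,-2.3,-38.1,0,0]]' 45
python3 -m pendant '[[5.8,0,0,0,0],[5.8,0,0,-1.5,0],[5.8,0,0,-3,0],[5.8,0,0,-4.5,0],[5.8,0,0,-5.5,0],[5.8,0,0,-6.2,0],[5.8,0,0,-6.5,0],[5.8,0,0,-6.9,0],[5.8,0,0,-6.9,0],[5.8,0,0,-6.9,0]]' 7
python3 -m pendant '[[5.8,1.1,0.1,0,0],[5.8,2.2,0.2,0.1,0],[5.8,3.3,0.3,0.1,0],[5.8,4.4,0.35,-0.2,0],[5.8,5.4,0.4,-0.6,0],[5.8,6.4,0.5,-1.1,0],[5.8,8.1,0.65,-2.5,0],[5.8,9.4,0.75,-4.3,0],[5.8,10,0.8,-5.6,0],[5.8,10,0.8,-5.6,0]]' 7
python3 -m pendant '[[5.8,0,0,0,0],[7.4,0,0,0,0],[7.4,0,0,0,0],[7.4,0,0,0,0],[7.4,0,0,4,0],[7.4,0,0,9,0],[8.8,0,2,14,0],[8.8,0,7,16,0],[8.8,0,12,17,0],[8.8,0,17,17,0]]' 6
python3 - <<'E'
from h import *
p,d,P,c=snap("top"); blocks(p,P,d)
p,d,P,c=snap("scene"); blocks(p,P,d)
print(env.sense()['tool_pos'],yaw())
E
```

```text
time_s: 40.85
tool_pos: [0.3876, -0.3258, 0.1404]
tcp_rot: [-0.04, 0.999, 0.0, -0.0]
force: [-0.2, 0.0, -2.2]
opening: 0.0623
finger_force: 45.0
time_s: 42.1
tool_pos: [0.3882, -0.3263, 0.0721]
tcp_rot: [-0.04, 0.999, -0.0, 0.0]
force: [-0.7, -1.2, 1.9]
opening: 0.0635
finger_force: 7.0
time_s: 43.35
tool_pos: [0.4878, -0.3173, 0.0143]
tcp_rot: [-0.04, 0.999, 0.001, -0.001]
force: [0.4, 0.7, -0.1]
opening: 0.0636
finger_force: 7.0
time_s: 44.6
tool_pos: [0.4881, -0.1466, 0.1868]
tcp_rot: [-0.04, 0.999, -0.001, 0.001]
force: [0.4, 0.1, -0.1]
opening: 0.0881
finger_force: 0.0
block c=(0.5975,0.3419) L=96 W=54 long dir=-16.6 z=0.036 n=841
block c=(0.5971,-0.3124) L=67 W=55 long dir=8.9 z=0.035 n=539
block c=(0.5816,-0.1723) L=65 W=54 long dir=4.1 z=0.035 n=548
block c=(0.4563,-0.3211) L=55 W=50 long dir=-88.3 z=0.039 n=185
block c=(0.5990,-0.3090) L=57 W=51 long dir=-86.8 z=0.039 n=214
block c=(0.5856,-0.1699) L=54 W=48 long dir=-86.0 z=0.039 n=237
block c=(0.5951,0.3435) L=95 W=54 long dir=-15.9 z=0.037 n=1075
[ 0.4875 -0.1441  0.1864] 94.83200181109954
```

```bash
python3 -m pendant '[[8.8,0,4,0,-3],[8.8,0,10,0,-6],[8.8,0,16,0,-9],[8.8,0,22,0,-12],[8.8,0,28,0,-15],[8.8,0,34,0,-18],[8.8,0,39,0,-20.7],[8.8,2,44,0,-20.7],[8.8,5,48,0,-20.7],[8.8,7.4,50,0,-20.7]]' 6
python3 - <<'E'
from h import *
p,d,P,c=snap("top"); Q=P[(d>0)&(P[...,0]>.45)&(P[...,0]<.75)&(P[...,1]>.4)&(P[...,1]<.55)&(P[...,2]>.008)&(P[...,2]<.15)]
print("cake tray",np.percentile(Q,[1,50,99],axis=0),len(Q))
E
```

```text
time_s: 45.95
tool_pos: [0.5631, 0.3535, 0.1854]
tcp_rot: [0.139, 0.99, -0.0, 0.0]
force: [-0.3, -0.3, -0.1]
opening: 0.0873
finger_force: 0.0
cake tray [[0.4733 0.4576 0.0115]
 [0.6953 0.4987 0.0376]
 [0.7486 0.5488 0.0431]] 1800
```

Its 43 mm height is below the gripper body, so it is clear.

```bash
python3 -m pendant '[[8.8,0,0,-3,0],[8.8,0,0,-6,0],[8.8,0,0,-9.8,0],[8.8,0,0,-9.8,0],[8.8,0,0,-9.8,0],[8.8,0,0,-9.8,0],[8.8,0,0,-9.8,0],[8.8,0,0,-9.8,0],[8.8,0,0,-9.8,0],[8.8,0,0,-9.8,0]]' 6
python3 -c "
from h import *
nearpin()"
```

```text
time_s: 47.25
tool_pos: [0.5621, 0.3521, 0.0878]
tcp_rot: [0.14, 0.99, 0.0, 0.0]
force: [0.7, -0.7, -0.3]
opening: 0.0881
finger_force: 0.0
pin [0.5627 0.3515] width 0.053438898315227745 dir -16.47330804348864 | tcp [0.5621 0.352  0.0878] yaw 73.90595841148124 | move cm [ 0.0653 -0.0582] twist -0.3792664549698799
```

```bash
python3 -m pendant '[[8.8,0,0,-3,0],[8.8,0,0,-6,0],[8.8,0,0,-7.7,0],[8.8,0,0,-7.7,0],[8.8,0,0,-7.7,0],[5.8,0,0,-7.7,0],[5.8,0,0,-7.7,0],[5.8,0,0,-7.7,0],[5.8,0,0,-7.7,0],[5.8,0,0,-7.7,0]]' 6
python3 -m pendant '[[5.8,0,0,0.5,0],[5.8,0,0,1,0],[5.8,0,0,2,0],[5.8,0,0,3.5,0],[5.8,0,0,5,0],[5.8,0,0,6.5,0],[5.8,0,0,8,0],[5.8,0,0,10,0],[5.8,0,0,12,0],[5.8,0,0,13,0]]' 6
python3 -m pendant '[[5.8,0,0,0,0],[5.8,-1,0,0,0],[5.8,-4,-2,0,3],[5.8,-7,-5,0,6],[5.8,-10,-9,0,9],[5.8,-13,-13,0,12],[5.8,-16,-17,0,15],[5.8,-18,-21,0,18],[5.8,-18.6,-25,0,20.7],[5.8,-18.6,-29,0,20.7]]' 45
```

```text
time_s: 48.55
tool_pos: [0.562, 0.3522, 0.0109]
tcp_rot: [0.14, 0.99, 0.0, -0.0]
force: [-0.7, 1.2, 1.9]
opening: 0.0635
finger_force: 6.0
time_s: 49.8
tool_pos: [0.5623, 0.3522, 0.1423]
tcp_rot: [0.14, 0.99, 0.0, 0.001]
force: [-0.3, 0.2, -2.4]
opening: 0.0638
finger_force: 6.0
time_s: 51.05
tool_pos: [0.3745, 0.0613, 0.1405]
tcp_rot: [-0.041, 0.999, 0.0, -0.0]
force: [0.6, 0.1, -1.1]
opening: 0.0623
finger_force: 45.0
```

```bash
python3 -m pendant '[[5.8,1,-1,2,0],[5.8,2,-4,3,0],[5.8,2,-8,3,0],[5.8,2,-12,3,0],[5.8,2,-16,3,0],[5.8,1,-20,2,0],[5.8,0.1,-23,0,0],[5.8,0.1,-24.9,0,0],[5.8,0.1,-24.9,0,0],[5.8,0.1,-24.9,0,0]]' 45
python3 -m pendant '[[5.8,0,0,0,0],[5.8,0,0,-1.5,0],[5.8,0,0,-3,0],[5.8,0,0,-4.5,0],[5.8,0,0,-5.5,0],[5.8,0,0,-6.2,0],[5.8,0,0,-6.5,0],[5.8,0,0,-6.9,0],[5.8,0,0,-6.9,0],[5.8,0,0,-6.9,0]]' 7
python3 -m pendant '[[5.8,1.1,0.1,0,0],[5.8,2.2,0.2,0.1,0],[5.8,3.3,0.3,0.1,0],[5.8,4.4,0.35,-0.2,0],[5.8,5.4,0.4,-0.6,0],[5.8,6.4,0.5,-1.1,0],[5.8,8.1,0.65,-2.5,0],[5.8,9.4,0.75,-4.3,0],[5.8,10,0.8,-5.6,0],[5.8,10,0.8,-5.6,0]]' 7
python3 -m pendant '[[5.8,0,0,0,0],[7.4,0,0,0,0],[7.4,0,0,0,0],[7.4,0,0,0,0],[7.4,0,0,4,0],[7.4,0,0,9,0],[8.8,0,2,14,0],[8.8,0,7,16,0],[8.8,0,13,17,0],[8.8,0,19,17,0]]' 6
python3 -m pendant '[[8.8,0,6,0,0],[8.8,0,12,0,0],[8.8,0,18,0,0],[8.8,0,24,0,0],[8.8,0,30,0,0],[8.8,0,30,0,0],[8.8,0,30,0,0],[8.8,0,30,0,0],[8.8,0,30,0,0],[8.8,0,30,0,0]]' 6
python3 - <<'E'
from h import *
p,d,P,c=snap("top"); blocks(p,P,d); z=P[...,2]
m=(d>0)&(abs(P[...,0]-.665)<.09)&(abs(P[...,1]-.016)<.07)&(z>.104)&(z<.12); print("jug",circ(P[m]))
p,d,P,c=snap("scene"); blocks(p,P,d); save(p,"end.png"); z=P[...,2]
for lo,hi in [(.196,.215),(.15,.17)]:
    m=(d>0)&(abs(P[...,0]-.677)<.06)&(abs(P[...,1]-.164)<.06)&(z>lo)&(z<hi); print("handle",P[m].mean(0))
E
```

```text
time_s: 52.3
tool_pos: [0.3773, -0.1861, 0.1412]
tcp_rot: [-0.041, 0.999, -0.0, 0.0]
force: [-0.2, -0.9, -2.3]
opening: 0.0622
finger_force: 45.0
time_s: 53.55
tool_pos: [0.3772, -0.1872, 0.072]
tcp_rot: [-0.04, 0.999, -0.0, 0.0]
force: [-1.0, -1.0, 1.4]
opening: 0.0636
finger_force: 7.0
time_s: 54.8
tool_pos: [0.4768, -0.1785, 0.0148]
tcp_rot: [-0.04, 0.999, 0.001, -0.001]
force: [0.6, 0.0, -0.6]
opening: 0.0636
finger_force: 7.0
time_s: 56.05
tool_pos: [0.4771, 0.0126, 0.1868]
tcp_rot: [-0.04, 0.999, -0.0, 0.001]
force: [0.6, -0.0, -0.7]
opening: 0.088
finger_force: 0.0
time_s: 57.3
tool_pos: [0.4773, 0.3104, 0.1859]
tcp_rot: [-0.04, 0.999, 0.0, 0.0]
force: [-0.1, 0.5, 0.1]
opening: 0.0883
finger_force: 0.0
block c=(0.5973,-0.3128) L=67 W=56 long dir=7.3 z=0.036 n=532
block c=(0.5638,-0.2117) L=67 W=54 long dir=4.3 z=0.036 n=551
block c=(0.4536,-0.3225) L=66 W=56 long dir=5.1 z=0.036 n=545
block c=(0.4424,-0.1837) L=68 W=54 long dir=4.3 z=0.036 n=562
jug (array([0.6666, 0.0148]), np.float64(0.04832234409696601))
block c=(0.4538,-0.3206) L=53 W=49 long dir=87.2 z=0.039 n=201
block c=(0.6008,-0.3107) L=56 W=53 long dir=-82.7 z=0.039 n=227
block c=(0.4462,-0.1816) L=54 W=53 long dir=-87.0 z=0.039 n=229
block c=(0.5675,-0.2100) L=55 W=51 long dir=-85.1 z=0.038 n=245
handle [0.6772 0.1664 0.2049]
handle [0.6799 0.1719 0.1599]
```

View pics/end.png

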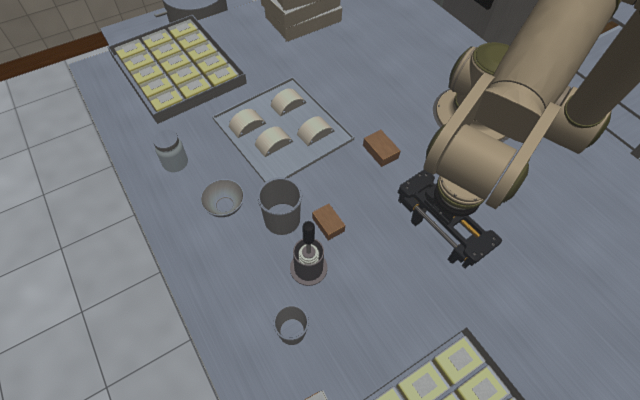

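The four blocks lie flat, crowns up, in the tray at (246,121), (288,100), (272,140) and (316,129). One was nudged about 4 cm inside the tray but is still clear of the others. The brush stands in its holder at (309,250), and the jug is upright at (280,207).

```bash
python3 -c "
from plant import env
print(env.sign_off())"
```

```text
the job is handed in; nothing more can be done
None
```

I handed the job in at about 57 s of 210 s: jug brushed to the bottom three times and still upright, brush back in its holder, all four blocks flat side down in the tray; sign-off returned no verdict.

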